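# Turn the garlic box's lid into its chopping board

### The arm

A 6-joint arm with a two-finger parallel gripper is mounted at the origin on a cart in front of the work surface, level with it; the furniture and walls round the work are solid. World frame = base frame: x ahead of the robot, y to its left, z up, the work surface at z = 0. Lengths are in m, angles in rad, forces in N, time in s.
With the tool pointing down it reaches from about 0.375 to 0.9 m from the base axis. Payload 3.1 kg.
Tool frame: the origin (TCP) lies on the centre line of the jaws, within the pads' length; the fingertips stand 25 mm ahead of it and the grasp point (between the pads) lies 6 mm ahead of it; z points along the fingers, y is the direction in which the jaws open and shut (so a half turn about z gives the same grasp; the last joint's range is limited). The gripper opens to 85 mm and grips with 20 to 120 N. Pads are 22 mm wide; open, the fingers measure 114 mm over their backs; the gripper's body (76 mm by 85 mm) begins 54 mm behind the grasp point. The pads swing forward as they close: fully open they stand 13 mm farther back than shut.
Start: joints at [-1.468, 0.527, 1.433, -0, 1.181, -0.178], TCP at [0.173, -0.6, 0.256] pointing down, gripper open.
Joint ranges: [-3.08, 3.08], [-0.75, 2.2], [0.22, 2.44], [-1.43, 4.57], [0, 2.65], [-2.85, 2.85]. Speed limits (rad/s): [2.79, 2.79, 3.14, 3.14, 3.14, 3.14].

### API

Orientations are given as a unit quaternion [x, y, z, w].
In Python, from bench import bot, cams gives the robot as it stands.
- The arm moves only by the tool carry_out, never from a script. Its argument "targets" is one flat list of numbers, 7 for each row, row after row: the shift along the tool's x, y, z normalised to -1 to 1, where 1 is 40 mm, then the turn, a rotation vector about the tool's x, y, z normalised to -1 to 1, where 1 is 0.08 rad, then the gripper's target within -1 to 1 (shut at 1, half-way at 0, fully open at -1). In form: [dx, dy, dz, wx, wy, wz, claw, dx, dy, dz, wx, wy, wz, claw, ...]. A call has 1 to 5 rows; each row shifts and turns the commanded pose from where the row before left it, along the tool's axes as they then stand; what a row does not reach is not made up. A row lasts 1/12 s, in which the tool goes at most 41.7 mm and 7.16 degrees, less where a joint would pass 70% of its speed; a pose out of reach is approached as far as the arm can. A call with a number of a shift or a turn outside -1 to 1 is refused whole. A call with a gripper value outside its range is refused whole. The fingers move at their own pace and stop on an object; "newtons" is the grip in N (left out, the last holds). Time passes only in rows, so rows that do not move let the fingers close. It gives the time, the measured TCP pose, the force and the opening at its end, in the units of the state.
- bot.sense(): the state, without advancing time (a new reading comes with each control period).
- cams.snapshot(name): name is "scene" or "side" or "wrist"; returns a dict with "frame" (384x512x3 uint8, red, green, blue), "z_map" (384x512 float32, m along the optical axis (not along the pixel's ray), 0 where there is no reading), "fx", "fy", "cx", "cy" (pixels), "cam_to_world" (4x4, takes a point from camera to world coordinates). Camera axes: x right, y up, looking along -z (the intrinsics and any distortion apply to the point x, -y, -z); pixel columns grow to the right and rows downward; lengths in m; the calibration is good to about 2 mm. A picture is of the moment at which its call begins.
- bot.sign_off(): hands the job in, once; it reports no verdict.
The state is a dict: "t": time; "qpos": joint angles; "joint_vel": joint speeds; "joint_efforts": joint torques, N m; "eef_pos": TCP position; "tcp_rot": TCP orientation; "force": force on the tool from outside, world axes, zero at the start; "torque": the same for the moment, N m; "width": finger opening in m.
Only numpy, scipy, OpenCV 4.12 (cv2) and the standard library are available. Lean on these libraries where they do the work, as an engineer would, in place of code of your own. Each camera call takes 0.05 s, during which the arm holds its last target. There are 200 camera calls.

### The job

Get the garlic box's lid ready as a chopping board: pull the lid straight out along its tracks, let it tip over the crest and slide down the box's sloping front until it leans there with its edge on the worktop, then tip it over so that it comes to lie flat on its two battens in front of the box, grooved chopping face up. Leave the garlic in the box, and do not disturb the jar, the mug and the lemon that stand beside it.

Things in the scene. Friction and masses are not known exactly. Their poses are not given: they have to be found in the camera images.
- keeper: Garlic box, brown wood, fixed. Origin on the worktop at the box's middle; -x points out of its sloping front (towards the robot, give or take the yaw), z up. It spans x -130 to +94, y -70 to +70 mm, top 120 mm high. Two runners carry the lid's underside at z = 100 mm between side boards. With the lid gone it is open above, 102 mm wide between the lips; the garlic inside is under 75 mm high.
- crest (a point): Middle of the top edge (crest) of the sloping front, at x = -72, z = 100 mm of the box; axes as the box. The front is a plane, 60 degrees steep, down to its foot on the worktop at x = -130 mm. A lid that is let go with its centre beyond the crest and clear of the lips tips over, front end first, and slides down until its edge stands on the worktop: top edge then 138 mm high, near x = -50 mm.
- lip_ends (a point): Point midway between the front ends of the two track lips, at x = -5, z = 120 mm of the box; axes as the box. The lips (z = 112.5 to 120 mm, 7 to 9 mm over the lid's long edges) run from here back to the back board (inner face x = 84 mm). They hold the lid level until its back end has passed here, that is until its centre is at x = -85 mm of the box.
- lid_center (a point): Centre of the loose lid board, dark wood, 160 (x) by 116 (y) by 10 mm (z), about 180 g. In the box: z up, axes along the box's, at y = 0, z = 105 mm; x = 0 when shut, starts 0 to 20 mm out (towards -x). +z face: two battens at x = -58 and +58 mm. -z face: chopping face with a groove round it. Lying on its battens: 19 mm high, z down. Play in the tracks: 2 mm sideways, 2.5 mm up.
- batten_front (a point): Centre of the lid's front batten (12 mm in x, 88 mm in y, 14 mm high, rounded, browner wood), half-way up: 7 mm above the board's upper face, 7 mm below the batten's top; 117 mm high in the box. Axes as the lid. The back batten is the same, 116 mm farther along +x. Both are fast on the lid: grips while it is a lid, feet when it lies as a board.
- garlic_a: White garlic bulb, about 56 mm, lying in the box on its floor (12 mm up); origin at its underside.
- garlic_b: White garlic bulb, about 60 mm, lying in the box behind the other; origin at its underside.
- jar: Glass jar with a dark lid, 65 mm across, 86 mm high, on the worktop to the left; origin at the centre of its underside.
- mug: Green and white mug, 78 x 116 x 101 mm, on the worktop to the right; origin at the centre of its underside.
- lemon: Lemon, 72 x 57 x 58 mm, on the worktop to the right; origin at its underside.
Things that resemble listed ones, but are neither listed nor needed, are in the scene too. Of the things that look like the part that bears lid_center, the largest one is meant.

How it is judged:
On the way, in this order (a step that is already met when the one before it is completed fails the run):
1. the lid, still level in its tracks, has been drawn at least 60 mm out (x of lid_center in the frame of keeper below -0.06 m and height (world z) of lid_center above 0.095 m and angle between lid_center's own z axis and vertical below 0.2 rad).
2. the lid leans on the sloping front, battens outward, its edge on the worktop (angle between lid_center's own z axis and vertical between 0.75 and 1.3 rad and height (world z) of lid_center below 0.085 m and contact force between lid and keeper above 0.05 N), for 0.2 s.
At the end, for the whole second after the job is handed in: The lid lies still and flat (within 6 degrees) on its two battens on the worktop in front of the box, grooved chopping face up, its centre 160 to 380 mm in front of the box's middle and within 120 mm to either side; both garlic bulbs are still in the box (angle between lid_center's own z axis and vertical above 3.04 rad and height (world z) of lid_center between 0.015 and 0.024 m and x of lid_center in the frame of keeper between -0.38 and -0.16 m and y of lid_center in the frame of keeper between -0.12 and 0.12 m and linear speed of lid below 0.02 m/s and horizontal distance between each of garlic_a, garlic_b and keeper below 0.13 m and height (world z) of each of garlic_a, garlic_b below 0.09 m); the robot touches nothing.
It fails at once if the jar is shifted more than 40 mm or tipped (distance of jar from where it was at the start of the episode above 0.04 m or angle between jar's own z axis and vertical above 0.5 rad).
It fails at once if the mug is shifted more than 40 mm or tipped (distance of mug from where it was at the start of the episode above 0.04 m or angle between mug's own z axis and vertical above 0.5 rad).
It fails at once if the lemon is shifted more than 40 mm (distance of lemon from where it was at the start of the episode above 0.04 m).
It also fails if it takes over 45 s, if anything falls off the work surface, if the arm or the gripper's body presses on something with over 40 N, if the wrist force passes 120 N, or if a joint passes its speed limit or range.

## Working session

There is one attempt and no reset: what is moved stays moved. The work goes in short steps, Python scripts to look and compute and a tool call to move; the robot and the scene stay as the last step left them, time stands still between calls to the robot, and variables do not carry over. Pictures are saved under pics/ and viewed, about 8 in all and at most 12, crops included, and the job is handed in when it is done.

Besides the shell and the picture viewer there is one more tool, called after "Request:" as a command line: name --argument value ..., lists and objects as JSON in quotes. carry_out: Moves the arm, as the interface text tells. Scaled input: -1 to 1 covers 40 mm each way for a shift and 0.08 rad each way for a turn. Its arguments: {"type":"object","properties":{"targets":{"type":"array"},"newtons":{"type":"number"}},"required":["targets"]}

```bash
ls; mkdir -p pics; cat > h.py <<'E'
import numpy as np, cv2
from bench import bot, cams
from scipy.spatial.transform import Rotation as R
def snap(n, f):
    s=cams.snapshot(n); cv2.imwrite(f'pics/{f}.png', s['frame'][:,:,::-1]); np.savez(f'pics/{f}.npz',**s); return s
def pts(s):
    z=s['z_map']; v,u=np.indices(z.shape)
    P=np.stack([(u-s['cx'])/s['fx']*z, -(v-s['cy'])/s['fy']*z, -z, np.ones_like(z)],-1)
    return (P@np.array(s['cam_to_world']).T)[...,:3]
E
python3 - <<'E'
from h import *
a=snap('scene','s0');b=snap('side','d0')
print(a['cam_to_world'],b['cam_to_world'],a['fx']); print(bot.sense())
cv2.imwrite('pics/both.png',cv2.resize(np.vstack([a['frame'],b['frame']])[:,:,::-1],None,fx=.78,fy=.78))
E
```

```text
pics
[[-0.69075932  0.47920042 -0.54149655 -0.19512053]
 [-0.72303786 -0.466277    0.50970778  0.64722917]
 [-0.0082352   0.74360791  0.66856523  1.06361388]
 [ 0.          0.          0.          1.        ]] [[ 0.92529798  0.22503503 -0.30525872  0.09779843]
 [-0.37904054  0.57492645 -0.7251123  -1.15769268]
 [ 0.01232564  0.78665037  0.61727568  1.02065107]
 [ 0.          0.          0.          1.        ]] 477.3570295041241
{'t': 0.1, 'qpos': array([-1.46847026e+00,  5.28386678e-01,  1.43379816e+00,  2.09143775e-05,
        1.18140413e+00, -1.78506635e-01]), 'joint_vel': array([-1.13839016e-03, -1.17372275e-03, -6.18313507e-03,  1.06349245e-03,
        8.15022096e-05, -2.61894037e-03]), 'joint_efforts': array([ 3.99702424e-05, -4.43306029e+01, -1.78585392e+01, -1.18336948e-04,
        3.90519679e-03, -1.69060951e-05]), 'eef_pos': array([ 0.1731888 , -0.59989317,  0.25541552]), 'tcp_rot': array([ 9.90157875e-01,  1.39951369e-01,  4.76742692e-05, -9.97064647e-04]), 'force': array([-0.28173049, -0.52443468, -0.14526401]), 'torque': array([0.02949626, 0.01710844, 0.01903148]), 'width': 0.0853430713963203}
```

View pics/both.png

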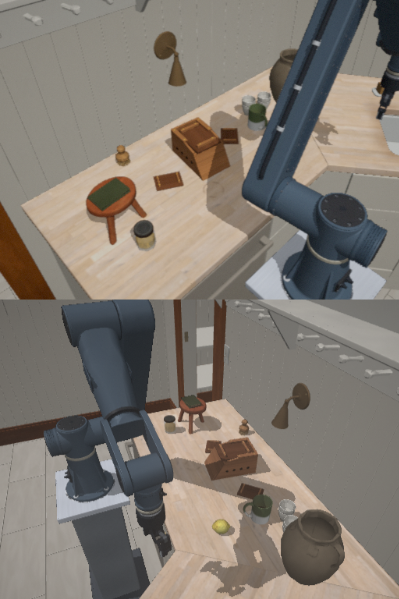

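The picture shows the box near the scene image's (255,190) full-resolution pixel and side (297,585−384); small lookalike lids lie on the worktop. Next I measure from depth.

```bash
python3 - <<'E'
from h import *
ims=[]
for f,(u0,v0,u1,v1) in (('s0',(140,110,360,330)),('d0',(190,120,400,320))):
    s=dict(np.load(f'pics/{f}.npz')); P=pts(s); im=s['frame']
    print(f,u0,v0)
    c=cv2.resize(im[v0:v1,u0:u1],(400,400),interpolation=cv2.INTER_CUBIC); ims.append(c)
    Q=P[v0:v1,u0:u1].reshape(-1,3); C=im[v0:v1,u0:u1].reshape(-1,3)
    m=(Q[:,2]>.112)&(Q[:,2]<.128)&(np.hypot(Q[:,0]-.6,Q[:,1])<.35)
    q=Q[m][:,:2].astype(np.float32); 
    H=np.histogram2d(q[:,0],q[:,1],bins=[np.arange(.3,.95,.025),np.arange(-.35,.35,.025)])[0].astype(int)
    print([(round(.3+.025*i,3),round(-.35+.025*j,3),H[i,j]) for i,j in np.argwhere(H>8)])
cv2.imwrite('pics/crop.png',np.hstack(ims)[:,:,::-1])
E
```

```text
s0 140 110
[(np.float64(0.525), np.float64(0.3), np.int64(12)), (np.float64(0.55), np.float64(0.25), np.int64(12)), (np.float64(0.575), np.float64(-0.175), np.int64(9)), (np.float64(0.575), np.float64(-0.15), np.int64(10)), (np.float64(0.575), np.float64(-0.125), np.int64(9)), (np.float64(0.6), np.float64(-0.175), np.int64(21)), (np.float64(0.6), np.float64(-0.15), np.int64(37)), (np.float64(0.6), np.float64(-0.125), np.int64(39)), (np.float64(0.6), np.float64(-0.1), np.int64(44)), (np.float64(0.6), np.float64(-0.075), np.int64(11)), (np.float64(0.625), np.float64(-0.175), np.int64(15)), (np.float64(0.625), np.float64(-0.15), np.int64(12)), (np.float64(0.625), np.float64(-0.125), np.int64(11)), (np.float64(0.625), np.float64(-0.1), np.int64(11)), (np.float64(0.65), np.float64(-0.2), np.int64(39)), (np.float64(0.65), np.float64(-0.175), np.int64(12)), (np.float64(0.65), np.float64(-0.15), np.int64(16)), (np.float64(0.65), np.float64(-0.1), np.int64(16)), (np.float64(0.65), np.float64(-0.075), np.int64(28)), (np.float64(0.675), np.float64(-0.2), np.int64(37)), (np.float64(0.675), np.fl
[... 2702 characters left out ...]
4(19)), (np.float64(0.7), np.float64(-0.1), np.int64(24)), (np.float64(0.7), np.float64(-0.075), np.int64(12)), (np.float64(0.725), np.float64(-0.225), np.int64(21)), (np.float64(0.725), np.float64(-0.2), np.int64(17)), (np.float64(0.725), np.float64(-0.15), np.int64(10)), (np.float64(0.725), np.float64(-0.125), np.int64(15)), (np.float64(0.725), np.float64(-0.1), np.int64(25)), (np.float64(0.725), np.float64(-0.075), np.int64(9)), (np.float64(0.75), np.float64(-0.2), np.int64(10)), (np.float64(0.75), np.float64(-0.175), np.int64(14)), (np.float64(0.75), np.float64(-0.15), np.int64(17)), (np.float64(0.75), np.float64(-0.125), np.int64(15)), (np.float64(0.75), np.float64(-0.1), np.int64(24))]
```

View pics/crop.png

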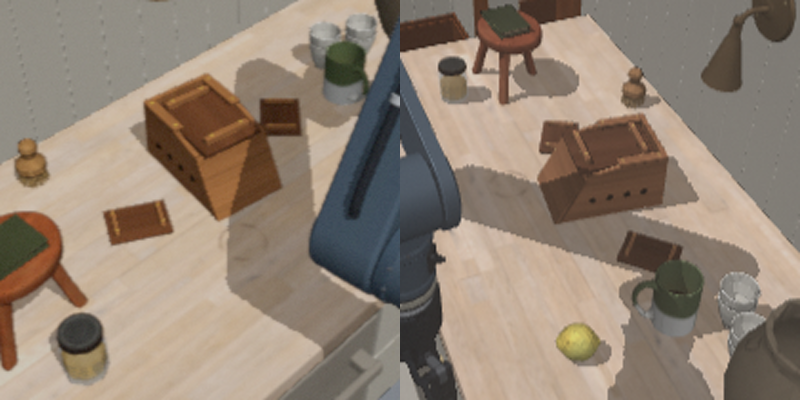

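Left crop: box with lid, two yellowish battens, front facing lower right; right crop confirms it, box front pointing left, jar and mug/lemon well to the sides. Now fit the box.

```bash
python3 - <<'E'
from h import *
A=[];B=[]
for f in ('s0','d0'):
    s=dict(np.load(f'pics/{f}.npz')); P=pts(s); C=s['frame']
    m=(abs(P[...,0]-.685)<.17)&(abs(P[...,1]+.14)<.13)&(P[...,2]>.09)&(P[...,2]<.135)
    m=cv2.erode(m.astype(np.uint8),np.ones((2,2)))>0
    q=P[m]; A.append(q)
    r=cv2.minAreaRect(q[:,:2].astype(np.float32)); print(f,len(q),r, cv2.boxPoints(r).round(3).tolist(), 'z', np.percentile(q[:,2],[5,50,95]))
q=np.vstack(A); r=cv2.minAreaRect(q[:,:2].astype(np.float32)); print(r)
np.save('pics/q.npy',q)
# top map
im=np.zeros((400,400,3),np.uint8)
for f in ('s0','d0'):
    s=dict(np.load(f'pics/{f}.npz')); P=pts(s)
    for p,c in zip(P.reshape(-1,3),s['frame'].reshape(-1,3)):
        if p[2]>.02 and p[2]<.14:
            u=int((-.0-p[1])*1000*1.25+25); v=int((.84-p[0])*1250)
            # worldx up, y left
            if 1<=u<399 and 1<=v<399: cv2.circle(im,(u,v),2,[int(x) for x in c[::-1]],-1) if p[2]<.11 else cv2.circle(im,(u,v),2,(int(min(255,(p[2]-.11)*12000)),int(c[1]),int(c[0])),-1)
cv2.imwrite('pics/top.png',im)
# front slope foot/normal
for f in ('s0','d0'):
    s=dict(np.load(f'pics/{f}.npz')); P=pts(s)
    dx=cv2.blur(P,(1,1))
    m=(abs(P[...,0]-.58)<.06)&(abs(P[...,1]+.135)<.05)&(P[...,2]>.015)&(P[...,2]<.085)
    w=P[m]; c=w.mean(0)
    if len(w)>50:
        n=np.linalg.svd(w-c)[2][2]; n*=np.sign(n[2]); print(f,len(w),c,n,np.arctan2(-n[1],-n[0]),np.degrees(np.arccos(n[2])))
E
```

```text
s0 1807 ((0.672447681427002, -0.12623006105422974), (0.14305390417575836, 0.1747768074274063), 83.77898406982422) [[0.578000009059906, -0.18799999356269836], [0.7519999742507935, -0.2070000022649765], [0.7670000195503235, -0.06499999761581421], [0.5929999947547913, -0.04600000008940697]] z [0.09740005 0.11178865 0.12451312]
d0 1246 ((0.6754031777381897, -0.13233470916748047), (0.13903623819351196, 0.17392826080322266), 82.24607849121094) [[0.5799999833106995, -0.1889999955892563], [0.7519999742507935, -0.21299999952316284], [0.7710000276565552, -0.07500000298023224], [0.5989999771118164, -0.052000001072883606]] z [0.09708527 0.11245939 0.12518402]
((0.6733725666999817, -0.1288279891014099), (0.14543761312961578, 0.17889854311943054), 82.24607849121094)
s0 695 [ 0.56719414 -0.13413134  0.05022103] [-0.85459336  0.11329165  0.50678909] -0.13179939360029735 59.54981143088968
d0 370 [ 0.56737082 -0.14443145  0.04823   ] [-0.86575287  0.00388014  0.5004567 ] -0.004481782767638533 59.969780491981005
```

View pics/top.png

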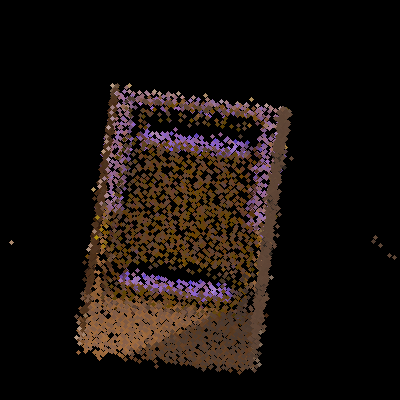

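```bash
cat >> h.py <<'E'
YAW=-0.135; O=np.array([.667,-.127,0])
bx=np.array([np.cos(YAW),np.sin(YAW),0]); by=np.array([-bx[1],bx[0],0]); ez=np.array([0,0,1.])
def W(x,y,z): return O+x*bx+y*by+z*ez          # box -> world (m)
def B(p): d=np.asarray(p)-O; return np.array([d@bx,d@by,p[2]])
def tool(a):  # a: pitch of tool; 0 down, >0 fingers point towards robot (-box x); tool x=by
    z=-np.cos(a)*ez-np.sin(a)*bx; x=by
    return R.from_matrix(np.stack([x,np.cross(z,x),z],1))
def plan(wps, claw, P=None):
    """wps: list of (pos, rot, n rows); prints rows of the moves"""
    s=bot.sense(); p=np.array(s['eef_pos']); r=R.from_quat(s['tcp_rot']); rows=[]
    if P: p,r=P
    for pg,rg,n in wps:
        for k in range(n,0,-1):
            dp=np.round(r.inv().apply(pg-p)/k/.04,2); dw=np.round((r.inv()*rg).as_rotvec()/k/.08,2)
            assert abs(dp).max()<=1 and abs(dw).max()<=1,(dp,dw,n)
            rows.append([float(v)+0. for v in dp]+[float(v)+0. for v in dw]+[claw])
            p=p+r.apply(dp*.04); r=r*R.from_rotvec(dw*.08)
    for i in range(0,len(rows),5): print(sum(rows[i:i+5],[]))
    return p,r
def st():
    s=bot.sense(); r=R.from_quat(s['tcp_rot']); z=r.apply([0,0,1])
    print('t',round(s['t'],2),'box',B(s['eef_pos']).round(4),'pitch',np.arctan2(-z@bx,-z[2]).round(3),'q',np.round(s['qpos'],2),'F',np.round(s['force'],1),'w',round(s['width'],4))
E
python3 - <<'E'
from h import *
st(); plan([(W(-.058,0,.24),tool(0),18)],-1)
E
```

```text
t 0.1 box [-0.4257 -0.5351  0.2554] pitch 0.0 q [-1.47  0.53  1.43  0.    1.18 -0.18] F [-0.3 -0.5 -0.1] w 0.0853
[0.77, -0.47, 0.02, 0.0, 0.0, -0.8, -1, 0.8, -0.42, 0.02, 0.0, 0.0, -0.8, -1, 0.82, -0.37, 0.02, 0.0, 0.0, -0.8, -1, 0.84, -0.32, 0.02, 0.0, 0.0, -0.8, -1, 0.86, -0.26, 0.02, 0.0, 0.0, -0.8, -1]
[0.88, -0.21, 0.02, 0.0, 0.0, -0.8, -1, 0.89, -0.15, 0.02, 0.0, 0.0, -0.8, -1, 0.9, -0.1, 0.02, 0.0, 0.0, -0.8, -1, 0.9, -0.04, 0.02, 0.0, 0.0, -0.8, -1, 0.9, 0.02, 0.03, 0.0, 0.0, -0.8, -1]
[0.9, 0.08, 0.02, 0.0, 0.0, -0.8, -1, 0.89, 0.14, 0.03, 0.0, 0.0, -0.81, -1, 0.88, 0.19, 0.02, 0.0, 0.0, -0.8, -1, 0.87, 0.25, 0.03, 0.0, 0.0, -0.81, -1, 0.85, 0.3, 0.02, 0.0, -0.01, -0.8, -1]
[0.83, 0.36, 0.03, 0.0, 0.0, -0.81, -1, 0.8, 0.41, 0.02, 0.0, -0.01, -0.8, -1, 0.77, 0.46, 0.02, -0.01, 0.0, -0.81, -1]
```

Request:
carry_out --targets '[0.77,-0.47,0.02,0,0,-0.8,-1,0.8,-0.42,0.02,0,0,-0.8,-1,0.82,-0.37,0.02,0,0,-0.8,-1,0.84,-0.32,0.02,0,0,-0.8,-1,0.86,-0.26,0.02,0,0,-0.8,-1]'

```text
t: 0.52
eef_pos: [0.2952, -0.4658, 0.2518]
tcp_rot: [0.955, 0.297, 0.0, -0.001]
force: [0.4, -0.7, -0.6]
width: 0.0854
```

Request:
carry_out --targets '[0.88,-0.21,0.02,0,0,-0.8,-1,0.89,-0.15,0.02,0,0,-0.8,-1,0.9,-0.1,0.02,0,0,-0.8,-1,0.9,-0.04,0.02,0,0,-0.8,-1,0.9,0.02,0.03,0,0,-0.8,-1]'

```text
t: 0.93
eef_pos: [0.4164, -0.3318, 0.2476]
tcp_rot: [0.895, 0.446, -0.0, -0.0]
force: [-0.0, -0.5, 0.2]
width: 0.0855
```

Request:
carry_out --targets '[0.9,0.08,0.02,0,0,-0.8,-1,0.89,0.14,0.03,0,0,-0.8,-1,0.88,0.19,0.02,0,0,-0.8,-1,0.87,0.25,0.03,0,0,-0.8,-1,0.85,0.3,0.02,0,0,-0.8,-1]'

```text
t: 1.35
eef_pos: [0.5377, -0.1982, 0.2427]
tcp_rot: [0.813, 0.583, -0.0, -0.0]
force: [-0.3, -1.0, 0.3]
width: 0.0854
```

Request:
carry_out --targets '[0.83,0.36,0.03,0,0,-0.8,-1,0.8,0.41,0.02,0,0,-0.8,-1,0.77,0.46,0.02,0,0,-0.8,-1,0,0,0,0,0,0,-1,0,0,0,0,0,0,-1]'

```text
t: 1.77
eef_pos: [0.6104, -0.1182, 0.2395]
tcp_rot: [0.753, 0.658, -0.0, -0.0]
force: [-1.0, -0.1, -0.1]
width: 0.0857
```

```bash
python3 - <<'E'
from h import *
st(); s=snap('wrist','w0'); P=pts(s)
im=s['frame'].copy()
for n,p in (('bf',W(-.058,0,.124)),('bb',W(.058,0,.124)),('O',W(0,0,.11)),('back',W(.094,0,.12))):
    c=np.linalg.inv(s['cam_to_world'])@np.append(p,1); u=s['fx']*c[0]/-c[2]+s['cx']; v=s['cy']-s['fy']*c[1]/-c[2]
    print(n,u,v); cv2.circle(im,(int(u),int(v)),4,(0,255,0),1)
cv2.imwrite('pics/w0a.png',im[:,:,::-1])
E
```

```text
t 1.77 box [-0.0573  0.0011  0.2395] pitch 0.001 q [-0.37  0.54  1.46 -0.    1.14 -0.24] F [-1.  -0.1 -0.1] w 0.0857
bf 255.91472807908303 196.65992833548958
bb 395.44993215708644 196.80370248552256
O 322.21066239235915 191.1689370520393
back 436.0462421836848 195.19728485385187
```

View pics/w0a.png

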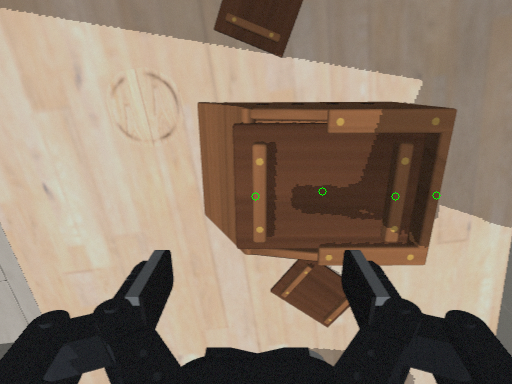

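The wrist view shows the front batten centred at about (260,192) and the back one at (400,193), a few px from my predictions (circles). I'll refine by ray-casting to z=0.124.

```bash
python3 - <<'E'
from h import *
s=dict(np.load('pics/w0.npz')); M=s['cam_to_world']; P=pts(s)
print('cam up/right in box', M[:3,0]@bx,M[:3,0]@by,M[:3,1]@bx)
m=((P[...,2]>.1195)&(P[...,2]<.13)).astype(np.uint8)
v,u=np.indices(m.shape)
for nm,(u0,u1) in (('front',(245,275)),('back',(378,418))):
    k=(m>0)&(u>u0)&(u<u1)&(v>138)&(v<246)
    q=P[k]; b=np.array([B(p) for p in q]); b=b[abs(b[:,1])<.05]
    y=b[:,1]; f=np.polyfit(y,b[:,0],1)
    print(nm,len(b),np.median(b,0).round(4),'x',np.percentile(b[:,0],[2,98]).round(4),'y',np.percentile(y,[1,99]).round(4),'slope',f)
# hole/lip check: top plane points of box
k=(P[...,2]>.115)&(P[...,2]<.125); b=np.array([B(p) for p in P[k]]); l=b[(abs(b[:,1])>.052)&(abs(b[:,1])<.08)]
print('lips y',np.percentile(l[:,1],[1,99]),'x',np.percentile(l[:,0],[1,99]))
for sg in (1,-1):
    e=l[l[:,1]*sg>0]; print(np.polyfit(e[:,0],e[:,1],1), e[:,1].mean())
E
```

```text
cam up/right in box 0.9999993257203503 0.0007795248085613611 -0.0010187567503896374
front 1407 [-0.0555  0.0053  0.1235] x [-0.0613 -0.0498] y [-0.0417  0.0436] slope [-0.00063763 -0.05555606]
back 1538 [0.0589 0.0051 0.1235] x [0.0542 0.0655] y [-0.0408  0.044 ] slope [-0.00471648  0.05919002]
lips y [-0.06758206  0.07037227] x [-0.00156198  0.09525518]
[0.004829   0.06153594] 0.0617621690071026
[ 0.00365598 -0.05975601] -0.05957295690359413
```

```bash
sed -i 's/O=np.array(\[.667,-.127,0\])/O=np.array([.667,-.127,0])+.002*np.array([.991,-.1346,0])+.001*np.array([.1346,.991,0])/' h.py; python3 - <<'E'
from h import *
st(); plan([(W(-.0575,0.001,.138),tool(0),5)],-0.2)
E
```

```text
t 1.82 box [-0.06   -0.0012  0.2396] pitch 0.002 q [-0.37  0.54  1.46 -0.    1.14 -0.24] F [-0.1  0.2  0.7] w 0.0853
[0.01, 0.01, 0.51, 0.0, 0.0, 0.0, -0.2, 0.01, 0.01, 0.51, -0.01, 0.0, -0.01, -0.2, 0.01, 0.01, 0.51, 0.0, 0.0, 0.0, -0.2, 0.01, 0.02, 0.5, -0.01, 0.0, -0.01, -0.2, 0.02, 0.01, 0.51, 0.0, 0.0, 0.0, -0.2]
```

Request:
carry_out --targets '[0.01,0.01,0.51,0,0,0,-0.2,0.01,0.01,0.51,0,0,0,-0.2,0.01,0.01,0.51,0,0,0,-0.2,0.01,0.02,0.5,0,0,0,-0.2,0.02,0.01,0.5,0,0,0,-0.2]' --newtons 30

```text
t: 2.23
eef_pos: [0.6113, -0.1197, 0.1383]
tcp_rot: [0.755, 0.656, -0.0, -0.0]
force: [0.8, 0.2, -0.7]
width: 0.0511
```

Request:
carry_out --targets '[0,0,0,0,0,0,1,0,0,0,0,0,0,1,0,0,0,0,0,0,1,0,0,0,0,0,0,1,0,0,0,0,0,0,1]'

```text
t: 2.65
eef_pos: [0.613, -0.1186, 0.1405]
tcp_rot: [0.754, 0.656, 0.0, 0.001]
force: [0.7, -0.2, -0.4]
width: 0.0103
```

Request:
carry_out --targets '[0,0,0,0,0,0,1,0,0,0,0,0,0,1,0,0,0,0,0,0,1,0,0,0,0,0,0,1,0,0,0,0,0,0,1]'

```text
t: 3.07
eef_pos: [0.613, -0.1185, 0.1404]
tcp_rot: [0.754, 0.657, 0.0, 0.001]
force: [-1.9, -1.4, 6.3]
width: 0.0114
```

```bash
python3 - <<'E'
from h import *
st(); p=B(bot.sense()['eef_pos']); plan([(W(p[0]-.075,p[1],p[2]),tool(0),10)],1)
E
```

```text
t 3.07 box [-5.660e-02  1.000e-04  1.404e-01] pitch -0.002 q [-0.37  0.67  1.53 -0.    0.94 -0.23] F [-1.9 -1.4  6.3] w 0.0114
[0.0, -0.19, 0.0, 0.0, 0.0, 0.0, 1, 0.0, -0.19, 0.0, 0.0, 0.0, 0.0, 1, 0.0, -0.19, 0.0, 0.0, 0.0, 0.0, 1, 0.0, -0.19, 0.0, 0.0, 0.0, 0.0, 1, 0.0, -0.19, 0.0, 0.0, 0.0, -0.01, 1]
[0.0, -0.18, 0.0, 0.0, 0.0, 0.0, 1, 0.0, -0.19, 0.0, 0.01, 0.0, -0.01, 1, 0.0, -0.18, 0.0, 0.0, 0.0, 0.0, 1, 0.0, -0.19, 0.0, 0.01, 0.01, -0.01, 1, 0.0, -0.19, 0.0, 0.0, 0.0, 0.0, 1]
```

Request:
carry_out --targets '[0,-0.19,-0.04,0,0,0,1,0,-0.19,0,0,0,0,1,0,-0.19,0,0,0,0,1,0,-0.19,0,0,0,0,1,0,-0.19,0,0,0,0,1]'

```text
t: 3.48
eef_pos: [0.5737, -0.1124, 0.1404]
tcp_rot: [0.754, 0.657, -0.0, -0.0]
force: [0.6, -0.9, -0.6]
width: 0.0108
```

Request:
carry_out --targets '[0,-0.19,0,0,0,0,1,0,-0.19,0,0,0,0,1,0,-0.19,0,0,0,0,1,0,-0.19,0,0,0,0,1,0,-0.19,0,0,0,0,1]'

```text
t: 3.9
eef_pos: [0.5364, -0.1075, 0.1407]
tcp_rot: [0.754, 0.657, -0.0, -0.0]
force: [0.2, -0.2, -1.0]
width: 0.0108
```

```bash
python3 - <<'E'
from h import *
st(); snap('scene','s1'); a=snap('wrist','w1'); s=np.load('pics/s1.npz')
cv2.imwrite('pics/c1.png',np.hstack([cv2.resize(s['frame'][130:280,180:330],(384,384)),cv2.resize(a['frame'],(400,384))])[:,:,::-1])
E
```

```text
t 3.9 box [-0.134   0.0008  0.1407] pitch 0.0 q [-0.4   0.59  1.73  0.    0.82 -0.26] F [ 0.2 -0.2 -1. ] w 0.0108
```

View pics/c1.png

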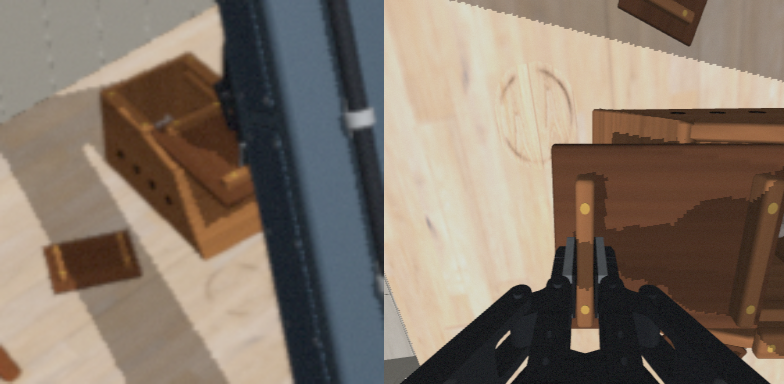

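The lid is gripped and out about 76 mm, level. I pull on to about −100 mm and let go.

Request:
carry_out --targets '[0,-0.2,0,0,0,0,1,0,-0.2,0,0,0,0,1,0,-0.2,0,0,0,0,1,0,0,0,0,0,0,1,0,0,0,0,0,0,1]'

```text
t: 4.42
eef_pos: [0.5129, -0.1042, 0.1407]
tcp_rot: [0.754, 0.657, -0.0, -0.0]
force: [0.5, -0.4, -0.9]
width: 0.0113
```

Request:
carry_out --targets '[0,0,0,0,0,0,-1,0,0,0,0,0,0,-1,0,0,0,0,0,0,-1,0,0,-0.3,0,0,0,-1,0,0,-0.8,0,0,0,-1]'

```text
t: 4.83
eef_pos: [0.5113, -0.1035, 0.1818]
tcp_rot: [0.754, 0.657, -0.002, -0.004]
force: [1.2, -0.3, 0.3]
width: 0.0707
```

Request:
carry_out --targets '[0,0,-0.9,0,0,0,-1,0,0,-0.9,0,0,0,-1,0,0,0,0,0,0,-1,0,0,0,0,0,0,-1,0,0,0,0,0,0,-1]'

```text
t: 5.25
eef_pos: [0.5131, -0.1041, 0.2564]
tcp_rot: [0.754, 0.657, -0.0, -0.0]
force: [-0.8, -0.9, -0.4]
width: 0.0852
```

```bash
python3 - <<'E'
from h import *
st(); s=snap('side','d2'); a=snap('wrist','w2')
cv2.imwrite('pics/c2.png',np.hstack([cv2.resize(s['frame'][150:270,230:350],(384,384)),cv2.resize(a['frame'],(400,384))])[:,:,::-1])
E
```

```text
t 5.25 box [-0.1575  0.0009  0.2564] pitch 0.0 q [-0.41  0.39  1.68 -0.    1.07 -0.28] F [-0.8 -0.9 -0.4] w 0.0852
```

View pics/c2.png

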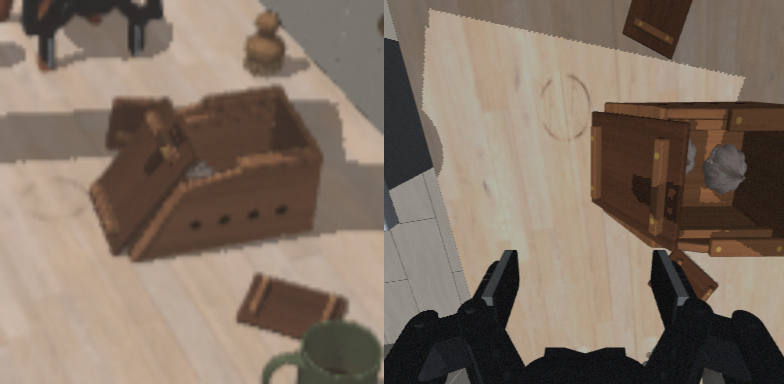

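Step 2 achieved: the lid leans on the front, battens outward, edge near the foot; garlic visible inside. Now I measure the lid plane and top edge.

```bash
python3 - <<'E'
from h import *
for f in ('w2','d2'):
    s=dict(np.load(f'pics/{f}.npz')); P=pts(s).reshape(-1,3); b=(P-O)@np.stack([bx,by,ez],1)
    k=(abs(b[:,1])<.056)&(b[:,0]>-.16)&(b[:,0]<-.04)&(b[:,2]>.005)&(b[:,2]<.16)
    q=b[k]; 
    m=np.ones(len(q),bool)&(q[:,2]>.03)&(q[:,2]<.10)&(abs(q[:,1])<.04)
    for _ in range(6):
        c=q[m].mean(0); n=np.linalg.svd(q[m]-c)[2][2]; n*=np.sign(n[2]); m=(abs((q-c)@n)<.003)
    l=q[m]; u=np.cross(n,[0,-1,0]); u*=np.sign(u[2]); u/=np.linalg.norm(u)
    print(f,m.sum(),'c',c.round(4),'n',n.round(3),'tilt',np.degrees(np.arccos(n[2])).round(1),'top',l[l[:,2]>np.percentile(l[:,2],98)].mean(0).round(4),'zmax',l[:,2].max(),'low',l[l[:,2]<np.percentile(l[:,2],1)].mean(0).round(4),'y',np.percentile(l[:,1],[1,99]).round(3))
E
```

```text
w2 9861 c [-0.0922  0.0045  0.0863] n [-0.817 -0.004  0.577] tilt 54.8 top [-0.0569  0.0052  0.136 ] zmax 0.1370360379377385 low [-0.1441  0.0208  0.0127] y [-0.054  0.055]
d2 538 c [-0.1009 -0.0042  0.0754] n [-0.812 -0.009  0.583] tilt 54.3 top [-0.0567 -0.015   0.1385] zmax 0.1399304024388892 low [-0.1485  0.011   0.0073] y [-0.055  0.054]
```

```bash
python3 - <<'E'
from h import *
st(); a=.617
P=plan([(W(-.011,.001,.194),tool(a),10)],-0.4); plan([(W(-.0465,.001,.1445),tool(a),5)],-.4,P)
E
```

```text
t 5.35 box [-0.1582  0.0011  0.2552] pitch 0.003 q [-0.41  0.39  1.69  0.    1.07 -0.28] F [0.4 0.1 0.7] w 0.0855
[0.0, 0.37, 0.15, 0.77, 0.0, 0.0, -0.4, 0.0, 0.38, 0.13, 0.77, 0.0, 0.0, -0.4, 0.0, 0.38, 0.11, 0.77, 0.0, 0.0, -0.4, 0.0, 0.39, 0.08, 0.77, 0.0, 0.0, -0.4, 0.0, 0.39, 0.06, 0.77, 0.0, 0.0, -0.4]
[0.0, 0.4, 0.03, 0.76, -0.01, -0.01, -0.4, 0.0, 0.4, 0.01, 0.77, 0.0, 0.0, -0.4, 0.0, 0.4, -0.02, 0.76, -0.01, -0.01, -0.4, 0.0, 0.4, -0.04, 0.77, 0.0, 0.0, -0.4, 0.01, 0.39, -0.06, 0.76, -0.01, -0.01, -0.4]
[0.0, 0.0, 0.3, 0.0, 0.0, 0.0, -0.4, 0.0, 0.0, 0.31, 0.0, 0.0, 0.0, -0.4, 0.0, 0.0, 0.3, 0.0, 0.0, 0.0, -0.4, 0.0, -0.01, 0.31, 0.0, 0.0, 0.0, -0.4, 0.0, 0.0, 0.3, 0.0, 0.0, 0.0, -0.4]
```

Request:
carry_out --targets '[0,0.37,0.15,0.77,0,0,-0.4,0,0.38,0.13,0.77,0,0,-0.4,0,0.38,0.11,0.77,0,0,-0.4,0,0.39,0.08,0.77,0,0,-0.4,0,0.39,0.06,0.77,0,0,-0.4]'

```text
t: 5.77
eef_pos: [0.5862, -0.1143, 0.2241]
tcp_rot: [0.745, 0.649, -0.102, -0.118]
force: [0.3, -0.6, 0.2]
width: 0.0596
```

Request:
carry_out --targets '[0,0.4,0.03,0.76,0,0,-0.4,0,0.4,0.01,0.77,0,0,-0.4,0,0.4,-0.02,0.76,0,0,-0.4,0,0.4,-0.04,0.77,0,0,-0.4,0.01,0.39,-0.06,0.76,0,0,-0.4]'

```text
t: 6.18
eef_pos: [0.6595, -0.1241, 0.1932]
tcp_rot: [0.718, 0.625, -0.2, -0.23]
force: [-0.7, 0.0, -0.3]
width: 0.06
```

Request:
carry_out --targets '[0,0,0,0,0,0,-0.4,0,0,0,0,0,0,-0.4]'

```text
t: 6.35
eef_pos: [0.6588, -0.1239, 0.1909]
tcp_rot: [0.718, 0.626, -0.2, -0.231]
force: [0.1, 0.2, 0.2]
width: 0.0597
```

```bash
python3 - <<'E'
from h import *
st(); a=snap('wrist','w3'); plan([(W(-.0465,.001,.1445),tool(.617),5)],-.4)
P=pts(a).reshape(-1,3); b=(P-O)@np.stack([bx,by,ez],1)
k=(abs(b[:,1])<.04)&(b[:,0]>-.075)&(b[:,0]<-.03)&(b[:,2]>.12)&(b[:,2]<.15); l=b[k]; print(k.sum(), l[l[:,2]>np.percentile(l[:,2],95)].mean(0) if k.sum() else '')
E
```

```text
t 6.35 box [-0.0106  0.001   0.1909] pitch 0.62 q [-0.31  0.93  0.9  -0.11  1.92 -0.18] F [0.1 0.2 0.2] w 0.0597
[0.0, 0.0, 0.3, 0.0, -0.01, 0.0, -0.4, 0.0, -0.01, 0.3, 0.0, -0.01, -0.01, -0.4, 0.0, 0.0, 0.3, -0.01, 0.0, 0.0, -0.4, 0.0, -0.01, 0.3, 0.0, -0.01, -0.01, -0.4, 0.0, 0.0, 0.31, -0.01, 0.0, 0.0, -0.4]
2948 [-0.05575369  0.00352994  0.13599199]
```

Request:
carry_out --targets '[0,0,0.3,0,0,0,-0.4,0,0,0.3,0,0,0,-0.4,0,0,0.3,0,0,0,-0.4,0,-0.01,0.3,0,0,0,-0.4,0,0,0.3,0,0,0,-0.4]' --newtons 40

```text
t: 6.82
eef_pos: [0.6238, -0.1193, 0.1484]
tcp_rot: [0.719, 0.626, -0.198, -0.227]
force: [-0.3, -0.1, -0.2]
width: 0.0598
```

Request:
carry_out --targets '[0,0,0,0,0,0,1,0,0,0,0,0,0,1,0,0,0,0,0,0,1,0,0,0,0,0,0,1,0,0,0,0,0,0,1]'

```text
t: 7.23
eef_pos: [0.6258, -0.1197, 0.148]
tcp_rot: [0.719, 0.626, -0.198, -0.227]
force: [1.4, 0.1, 1.3]
width: 0.0086
```

Request:
carry_out --targets '[0,0,0,0,0,0,1,0,0,0,0,0,0,1,0,0,0,0,0,0,1,0,0,0,0,0,0,1,0,0,0,0,0,0,1]'

```text
t: 7.65
eef_pos: [0.6254, -0.1195, 0.1475]
tcp_rot: [0.719, 0.626, -0.198, -0.227]
force: [0.3, -0.7, 4.0]
width: 0.0086
```

```bash
python3 - <<'E'
from h import *
st(); snap('wrist','w4'); s=snap('side','d4')
a=np.load('pics/w4.npz')
cv2.imwrite('pics/c4.png',np.hstack([cv2.resize(s['frame'][150:270,230:350],(384,384)),cv2.resize(a['frame'],(400,384))])[:,:,::-1])
E
```

```text
t 7.65 box [-0.0442  0.0008  0.1475] pitch 0.613 q [-0.32  0.92  1.05 -0.11  1.77 -0.17] F [ 0.3 -0.7  4. ] w 0.0086
```

View pics/c4.png

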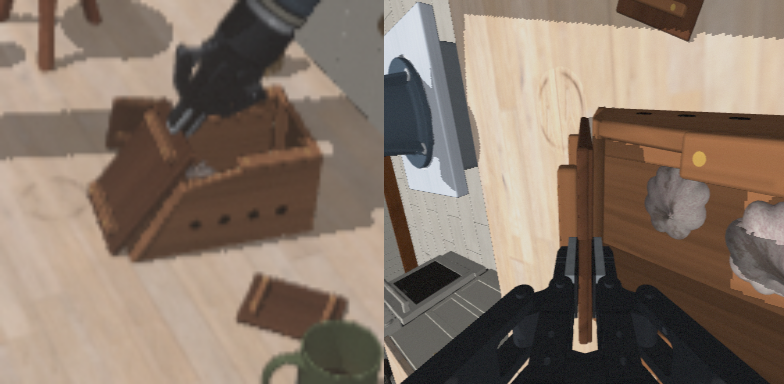

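The lid's top edge is gripped between the pads (wrist view around (585,270)), bottom edge on the worktop. I firm the grip, lift slightly and swing it outward.

```bash
cat >> h.py <<'E'
def pv(px,pz,a,L=.177): return W(px+L*np.sin(a),.001,pz+L*np.cos(a)),tool(a)
E
python3 - <<'E'
from h import *
P=None
P=plan([pv(-.150,.014,.60)+(5,)],1,P)
P=plan([pv(-.150,.014,.0)+(10,)],1,P); P=plan([pv(-.150,.014,-.40)+(5,)],1,P)
E
```

```text
[0.0, -0.06, -0.04, -0.03, 0.0, -0.01, 1, 0.0, -0.06, -0.03, -0.03, 0.0, -0.01, 1, 0.0, -0.06, -0.04, -0.03, -0.01, 0.0, 1, 0.0, -0.06, -0.03, -0.04, 0.0, -0.01, 1, 0.0, -0.06, -0.04, -0.03, -0.01, 0.0, 1]
[0.0, -0.25, 0.08, -0.75, 0.0, 0.0, 1, 0.0, -0.25, 0.06, -0.75, 0.0, 0.0, 1, 0.0, -0.26, 0.05, -0.75, 0.0, 0.0, 1, 0.0, -0.26, 0.03, -0.75, 0.0, 0.0, 1, 0.0, -0.26, 0.02, -0.75, 0.0, 0.0, 1]
[0.0, -0.26, 0.0, -0.75, 0.0, 0.0, 1, 0.0, -0.26, -0.02, -0.75, 0.0, 0.0, 1, 0.0, -0.26, -0.03, -0.75, 0.0, 0.0, 1, 0.0, -0.26, -0.05, -0.75, 0.0, 0.0, 1, 0.0, -0.25, -0.06, -0.75, 0.0, 0.0, 1]
[0.0, -0.35, 0.07, -1.0, 0.0, 0.0, 1, 0.0, -0.35, 0.04, -1.0, 0.0, 0.0, 1, 0.0, -0.35, 0.01, -1.0, 0.0, 0.0, 1, 0.0, -0.35, -0.01, -1.0, 0.0, 0.0, 1, 0.0, -0.35, -0.04, -1.0, 0.0, 0.0, 1]
```

Request:
carry_out --targets '[0,0,0,0,0,0,1,0,-0.04,-0.1,0,0,0,1,0,-0.08,-0.05,-0.04,0,0,1,0,-0.09,-0.03,-0.06,0,0,1,0,-0.09,-0.02,-0.06,0,0,1]' --newtons 80

```text
t: 8.17
eef_pos: [0.6192, -0.1184, 0.1601]
tcp_rot: [0.72, 0.627, -0.194, -0.224]
force: [0.0, 0.6, -1.1]
width: 0.0071
```

Request:
carry_out --targets '[0,-0.25,0.08,-0.75,0,0,1,0,-0.25,0.06,-0.75,0,0,1,0,-0.26,0.05,-0.75,0,0,1,0,-0.26,0.03,-0.75,0,0,1,0,-0.26,0.02,-0.75,0,0,1]'

```text
t: 8.58
eef_pos: [0.5693, -0.1115, 0.1761]
tcp_rot: [0.746, 0.649, -0.098, -0.112]
force: [0.2, 0.2, -0.7]
width: 0.0071
```

Request:
carry_out --targets '[0,-0.26,0,-0.75,0,0,1,0,-0.26,-0.02,-0.75,0,0,1,0,-0.26,-0.03,-0.75,0,0,1,0,-0.26,-0.05,-0.75,0,0,1,0,-0.25,-0.06,-0.75,0,0,1]'

```text
t: 9.0
eef_pos: [0.5196, -0.1045, 0.1918]
tcp_rot: [0.754, 0.657, 0.0, 0.001]
force: [0.3, 0.8, -1.2]
width: 0.0072
```

```bash
python3 - <<'E'
from h import *
st(); P=plan([pv(-.150,.014,-.30)+(5,)],1); P=plan([pv(-.150,.014,-.60)+(5,)],1,P); P=plan([pv(-.150,.016,-.90)+(5,)],1,P)
s=snap('side','d5'); cv2.imwrite('pics/c5.png',cv2.resize(s['frame'][130:290,200:360],(400,400))[:,:,::-1])
E
```

```text
t 9.0 box [-0.1511  0.0014  0.1918] pitch -0.001 q [-0.41  0.49  1.74  0.    0.91 -0.27] F [ 0.3  0.8 -1.2] w 0.0072
[0.0, -0.26, 0.04, -0.75, 0.0, -0.01, 1, 0.0, -0.26, 0.03, -0.75, 0.0, -0.01, 1, 0.0, -0.26, 0.01, -0.74, 0.0, -0.01, 1, -0.01, -0.26, 0.0, -0.75, 0.0, 0.0, 1, 0.0, -0.25, -0.02, -0.74, 0.01, -0.01, 1]
[0.0, -0.26, 0.04, -0.75, 0.0, 0.0, 1, 0.0, -0.26, 0.02, -0.75, 0.0, 0.0, 1, 0.0, -0.27, 0.01, -0.75, 0.0, 0.0, 1, 0.0, -0.27, -0.01, -0.75, 0.0, 0.0, 1, 0.0, -0.26, -0.02, -0.75, -0.01, 0.0, 1]
[0.0, -0.26, 0.03, -0.75, 0.0, 0.0, 1, 0.0, -0.26, 0.02, -0.75, 0.0, 0.0, 1, 0.0, -0.26, 0.0, -0.75, 0.0, 0.0, 1, 0.0, -0.25, -0.01, -0.75, 0.0, 0.0, 1, 0.0, -0.26, -0.03, -0.75, 0.0, 0.0, 1]
```

View pics/c5.png

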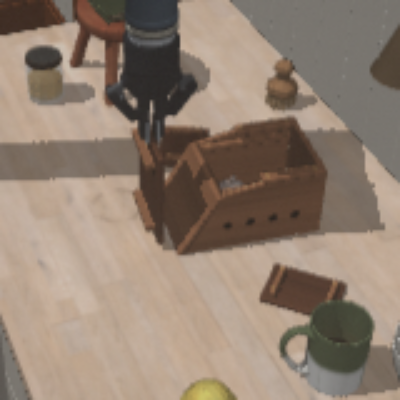

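The lid hangs vertical in the jaws in front of the box, battens outward. I carry on tilting it out.

Request:
carry_out --targets '[0,-0.26,0.04,-0.75,0,0,1,0,-0.26,0.03,-0.75,0,0,1,0,-0.26,0.01,-0.75,0,0,1,0,-0.26,0,-0.75,0,0,1,0,-0.25,-0.02,-0.75,0,0,1]'

```text
t: 9.47
eef_pos: [0.4697, -0.0976, 0.183]
tcp_rot: [0.745, 0.649, 0.098, 0.113]
force: [0.2, 1.3, -1.6]
width: 0.007
```

Request:
carry_out --targets '[0,-0.26,0.04,-0.75,0,0,1,0,-0.26,0.02,-0.75,0,0,1,0,-0.27,0.01,-0.75,0,0,1,0,-0.27,0,-0.75,0,0,1,0,-0.26,-0.02,-0.75,0,0,1]'

```text
t: 9.88
eef_pos: [0.4528, -0.0856, 0.1725]
tcp_rot: [0.731, 0.644, 0.162, 0.157]
force: [0.4, 0.3, -0.8]
width: 0.0069
```

```bash
python3 - <<'E'
from h import *
st();  P=plan([pv(-.150,.016,-.90)+(5,)],1)
E
```

```text
t 9.88 box [-0.2198  0.0112  0.1725] pitch -0.454 q [-0.57  0.41  2.23  1.13  0.24 -1.51] F [ 0.4  0.3 -0.8] w 0.0069Traceback (most recent call last):
  File "<stdin>", line 2, in <module>
  File "h.py", line 24, in plan
    assert abs(dp).max()<=1 and abs(dw).max()<=1,(dp,dw,n)
           ^^^^^^^^^^^^^^^^^^^^^^^^^^^^^^^^^^^^^
AssertionError: (array([-0.05, -0.41,  0.06]), array([-1.11, -0.09, -0.02]), 5)
```

Near the wrist singularity (q5→0), so I tilt back a little, set the edge on the worktop and release there; past vertical it will fall the right way.

```bash
python3 - <<'E'
from h import *
P=plan([pv(-.147,.014,-.38)+(5,)],1); 
E
```

```text
[-0.05, 0.05, -0.01, 0.19, -0.1, 0.0, 1, -0.05, 0.04, -0.01, 0.18, -0.09, 0.01, 1, -0.05, 0.04, -0.02, 0.19, -0.1, 0.0, 1, -0.05, 0.05, -0.01, 0.18, -0.09, 0.01, 1, -0.05, 0.04, -0.02, 0.19, -0.1, 0.0, 1]
```

Request:
carry_out --targets '[-0.05,0.05,-0.01,0.19,-0.1,0,1,-0.05,0.04,-0.01,0.18,-0.09,0.01,1,-0.05,0.04,-0.02,0.19,-0.1,0,1,-0.05,0.05,-0.01,0.18,-0.09,0.01,1,-0.05,0.04,-0.02,0.19,-0.1,0,1]'

```text
t: 10.3
eef_pos: [0.4583, -0.0968, 0.1784]
tcp_rot: [0.74, 0.646, 0.123, 0.141]
force: [-0.2, 0.4, -1.5]
width: 0.0071
```

Request:
carry_out --targets '[0,0,0,0,0,0,1,0,0,0,0,0,0,1]'

```text
t: 10.47
eef_pos: [0.4585, -0.0967, 0.1785]
tcp_rot: [0.74, 0.646, 0.124, 0.142]
force: [-0.2, -0.0, -1.3]
width: 0.0069
```

```bash
python3 - <<'E'
from h import *
st();P=plan([pv(-.145,.006,-.38)+(5,)],1); P=plan([pv(-.145,.002,-.38)+(5,)],1,P)
E
```

```text
t 10.47 box [-0.2127  0.001   0.1785] pitch -0.379 q [-0.53  0.39  2.15  0.53  0.29 -0.88] F [-0.2 -0.  -1.3] w 0.0069
[0.0, -0.01, 0.04, 0.0, 0.0, 0.0, 1, 0.0, 0.0, 0.04, 0.0, 0.0, 0.0, 1, 0.0, -0.01, 0.04, 0.0, 0.0, 0.0, 1, 0.0, 0.0, 0.04, -0.01, 0.0, 0.0, 1, 0.0, -0.01, 0.05, 0.0, 0.01, 0.01, 1]
[0.0, -0.01, 0.02, 0.0, 0.0, 0.0, 1, 0.0, -0.01, 0.02, 0.0, 0.0, 0.0, 1, 0.0, 0.0, 0.02, 0.0, 0.0, 0.0, 1, 0.0, -0.01, 0.01, 0.0, 0.0, 0.0, 1, 0.0, 0.0, 0.02, 0.0, 0.0, 0.0, 1]
```

Request:
carry_out --targets '[0,-0.01,0.04,0,0,0,1,0,0,0.04,0,0,0,1,0,-0.01,0.04,0,0,0,1,0,0,0.04,0,0,0,1,0,-0.01,0.04,0,0,0,1]'

```text
t: 10.88
eef_pos: [0.4599, -0.0971, 0.1702]
tcp_rot: [0.74, 0.646, 0.123, 0.142]
force: [0.2, -0.0, -1.0]
width: 0.007
```

Request:
carry_out --targets '[0,0,0.02,0,0,0,1,0,0,0.02,0,0,0,1,0,0,0.02,0,0,0,1,0,0,0.02,0,0,0,1,0,0,0.02,0,0,0,1]'

```text
t: 11.3
eef_pos: [0.4615, -0.0974, 0.1668]
tcp_rot: [0.74, 0.646, 0.123, 0.142]
force: [-1.6, -0.6, 1.2]
width: 0.0069
```

```bash
python3 - <<'E'
from h import *
st(); s=snap('side','d6'); cv2.imwrite('pics/c6.png',cv2.resize(s['frame'][130:290,200:360],(480,480))[:,:,::-1])
E
```

```text
t 11.3 box [-0.2096  0.0006  0.1668] pitch -0.379 q [-0.53  0.42  2.15  0.59  0.26 -0.94] F [-1.6 -0.6  1.2] w 0.0069
```

View pics/c6.png

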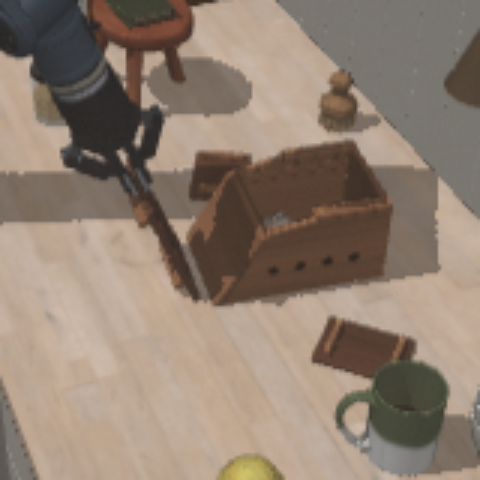

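The lid's edge stands on the worktop by the foot, lid leaning outward past vertical (edge near (200,297)). Release.

Request:
carry_out --targets '[0,0,0,0,0,0,-1,0,0,0,0,0,0,-1,0,0,0,0,0,0,-1,0,0,0,0,0,0,-1,0,0,0,0,0,0,-1]'

```text
t: 11.77
eef_pos: [0.4615, -0.0974, 0.1669]
tcp_rot: [0.74, 0.646, 0.123, 0.143]
force: [-0.5, -0.6, -0.2]
width: 0.0676
```

Request:
carry_out --targets '[0,0,-0.2,0,0,0,-1,0,0,-0.3,0,0,0,-1,0,0,-0.3,0,0,0,-1,0,0,-0.3,0,0,0,-1,0,0,-0.3,0,0,0,-1]'

```text
t: 12.18
eef_pos: [0.4406, -0.0945, 0.2193]
tcp_rot: [0.74, 0.646, 0.123, 0.142]
force: [0.1, -0.5, -0.3]
width: 0.0854
```

```bash
python3 - <<'E'
from h import *
st(); s=snap('side','d7'); cv2.imwrite('pics/c7.png',cv2.resize(s['frame'][130:290,200:360],(480,480))[:,:,::-1])
E
```

```text
t 12.18 box [-0.2307  0.0008  0.2193] pitch -0.379 q [-0.55  0.27  2.14  0.39  0.4  -0.75] F [ 0.1 -0.5 -0.3] w 0.0854
```

View pics/c7.png

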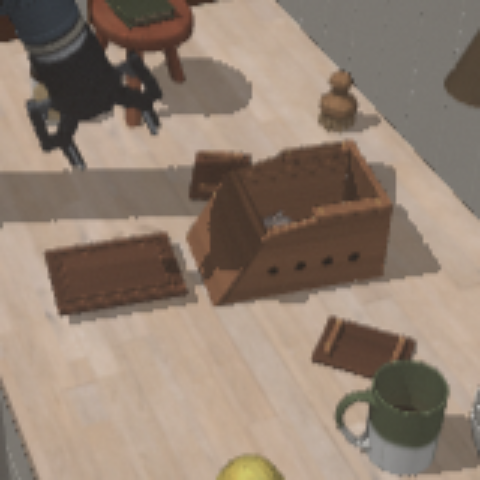

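The lid lies flat, grooved face up, at about (117,273). A numeric check of its pose:

```bash
python3 - <<'E'
from h import *
st(); s=snap('side','d8'); P=pts(s).reshape(-1,3); b=(P-O)@np.stack([bx,by,ez],1)
k=(b[:,0]>-.42)&(b[:,0]<-.135)&(abs(b[:,1])<.13)&(b[:,2]>.012)&(b[:,2]<.03); q=b[k]
c=q.mean(0); n=np.linalg.svd(q-c)[2][2]; print(k.sum(), cv2.minAreaRect(q[:,:2].astype(np.float32)), c.round(4), np.degrees(np.arccos(abs(n[2]))))
E
```

```text
t 12.23 box [-0.2306  0.0008  0.2209] pitch -0.381 q [-0.55  0.27  2.14  0.39  0.4  -0.75] F [0.8 0.7 1.6] w 0.0854
935 ((-0.23680374026298523, -0.0013913623988628387), (0.1594575047492981, 0.12222006171941757), 0.16562597453594208) [-0.2379 -0.0056  0.025 ] 0.6388784868070743
```

```bash
python3 -c "
from bench import bot
print(bot.sign_off())"
```

```text
the job is handed in; nothing more can be done
None
```

The lid now lies flat on its battens in front of the box, grooved face up. The job was handed in at about 12 s, and no verdict was reported.

**What I did:** I gripped the front batten, drew the lid level to about 100 mm out and let go. It tipped over the crest and leaned on the sloping front. I then gripped its top edge, swung it past vertical and set its edge on the worktop. I released it there, and it fell onto its battens.

**Last checks:**
- **Position:** the lid's centre was about 237 mm in front of the box's middle and about 1 mm off the centre line.
- **Flatness:** it was about 0.6° off flat, with the upper face 25 mm high against 24 mm expected.
- **Robot:** the open gripper was well above the lid, touching nothing.
- **Garlic:** garlic was visible in the box in the last picture, but I did not measure the bulbs.
- **Jar, mug and lemon:** the arm stayed well clear of them and the mug and lemon looked undisturbed. I did not measure them, and the gripper hid the jar in the last picture.

**What went differently:** I meant to tilt the lid further before letting go. The wrist neared a singularity at about 26° past vertical, which moved the lid about 10 mm sideways. I backed off to 22°, re-centred it and released it there, so it dropped further than planned but landed in place.

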